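# Set the hand-rest prop with the tommy bar

## Task

Set the height of the painter's screw prop: with the yellow-handled bar from the rack, turn its collar anticlockwise (seen from above) until the white line on the collar's hub meets the red line on the blue hood. The hood leaves only the front open, so pull the collar round part of the way, lift the bar out, put it fully into the next hole coming up behind it in the opening and pull again; turn only with the bar, keep your fingers off the prop, and leave the awl in the rack alone. When the lines meet, leave the bar standing fully seated in its hole.

Things in the scene. Friction and masses are not known exactly. Their poses are not given: they have to be found in the camera images.
- stand: Fixed blue screw prop, 150 mm across, 96 mm tall at most (cork-topped spindle in the middle, which rises 3.5 mm per rad of collar). Origin: on the vertical screw axis, at the bench; z up. A blue hood (roof top 71 mm high, from 36 to 67 mm radius) covers the collar all round but on the -x side. The red line lies on the hood's roof at angle 0 (+x); angles count anticlockwise from there.
- collar (a joint): Angle in rad of the white line on the collar's dark hub (31 mm radius, 76 mm high), anticlockwise from above, counted from the red line: 0 when they meet. Starts between -3.0 and -2.45. One of the six holes stands at the white line, so holes are at angles collar + k x 60 degrees about the stand's axis. It turns stiffly (0.12 N m) and stays where left.
- opening (a point): Point on the hole circle in the middle of the hood's opening (angle 180 degrees of the stand), at the level of the hole mouths. The collar's six steel bosses have upright round holes, 15 mm wide, 26 mm deep and through, on a circle of 44 mm radius; mouths 62 mm above the bench. A bar standing in a hole is free from 113 to 247 degrees (its centre), then it meets the hood.
- bar: Loose steel bar with a yellow round handle, 128 mm long, 120 g, upright in one of the rack's holes. Origin: lower tip, z up the bar. Pin 10 mm thick from 0 to 24 mm, chamfered; shoulder 22 mm wide from 24 to 28 mm (rests on the hole's rim when fully in: tip 38 mm above the bench in the collar, 16 mm in the rack); 10 mm shaft to 68 mm; handle 20 mm thick from 68 to 128 mm.
- awl: Loose awl with a black handle, same shape and size but with a pointed pin, standing in the other hole of the rack (fixed wooden block 60 x 150 x 40 mm, holes 84 mm apart along its length). Origin: lower tip, z up. To be left where it is.
Not all that is in view belongs to the job. There is more than one size of the bar; the job needs the larger.

How it is judged (in metres and radians):
On the way, in this order (a step that is already met when the one before it is completed fails the run):
1. the bar is fully in a hole of the collar, which has not been turned yet (horizontal distance between bar and stand between 0.034 and 0.054 m and height (world z) of bar below 0.046 m and value of joint collar below -2.2 rad), for 0.1 s.
2. the collar is part of the way round and the bar is lifted out of its hole (height (world z) of bar above 0.064 m and value of joint collar between -2.3 and -0.3 rad), for 0.1 s.
3. the bar is fully in another hole, with turning still to do (horizontal distance between bar and stand between 0.034 and 0.054 m and height (world z) of bar below 0.046 m and value of joint collar below -0.25 rad), for 0.1 s.
At the end, for the whole second after the job is handed in: The white line is within 0.2 rad (11 degrees) of the red line and the collar is at rest; the bar stands released in a hole of the collar, its tip less than 46 mm above the bench (pin seated to within 8 mm), tilted less than 0.25 rad (value of joint collar between -0.2 and 0.2 rad and velocity of joint collar between -0.05 and 0.05 rad/s and horizontal distance between bar and stand between 0.034 and 0.054 m and height (world z) of bar between 0.03 and 0.046 m and angle between bar's own z axis and vertical below 0.25 rad and linear speed of bar below 0.05 m/s); the robot touches nothing.
It fails at once if the awl is taken or pushed from its place (25 mm) (distance of awl from where it was at the start of the episode above 0.025 m).
It fails at once if the fingers push the prop or its collar (over 4 N) (contact force between the fingers and stand above 4 N).
It also fails if it takes over 51 s, if anything falls off the work surface, if the arm or the gripper's body presses on something with over 40 N, if the wrist force passes 120 N, or if a joint passes its speed limit or range.

## Robot

A 6-joint arm with a two-finger parallel gripper is mounted at the origin on the work surface; the furniture and walls round the work are solid. World frame = base frame: x ahead of the robot, y to its left, z up, the work surface at z = 0. Lengths are in m, angles in degrees, forces in N, time in s.
With the tool pointing down it reaches from about 0.375 to 0.9 m from the base axis. Payload 3.1 kg.
Tool frame: the origin (TCP) lies on the centre line of the jaws, within the pads' length; the fingertips stand finger_overhang ahead of it and the grasp point (between the pads) lies 5 mm behind it (finger_overhang is the distance from the TCP to the fingertips, in m); z points along the fingers, y is the line along which they close (so a half turn about z gives the same grasp; the last joint's range is limited). The gripper opens to 87 mm and grips with 3 to 60 N. Pads are 19 mm wide; open, the fingers measure 117 mm over their backs; the gripper's body (75 mm by 190 mm) begins 51 mm behind the grasp point.
Start: joints at [59.502, 30.224, 82.088, -0, 67.689, -10.227], TCP at [0.216, 0.586, 0.237] pointing down, gripper open.
Joint ranges: [-176.69, 176.69], [-43.24, 126.21], [12.49, 139.97], [-82, 262], [0, 151.66], [-163.58, 163.58]. Speed limits (degrees/s): [159.86, 159.86, 180, 180, 180, 180].

## Interface

Orientations are given as a 3x3 rotation matrix whose columns are the frame's x, y, z axes.
In Python, from rig import read_state, capture, calibration, hand_in, finger_overhang gives the robot as it stands.
- The arm moves only by the tool send_rows, never from a script. Its argument "plan" is a list of rows, each a list of 5 numbers: the closure in counts, from 0 (fully open) to 255 (shut), then the shift along the tool's x, y, z in m, then the turn about the tool's z in rad. A call has 1 to 20 rows; each row shifts and turns the commanded pose from where the row before left it, along the tool's axes as they then stand; what a row does not reach is not made up. A row lasts 1/12 s, in which the tool goes at most 41.7 mm and 7.16 degrees, less where a joint would pass 70% of its speed; a pose out of reach is approached as far as the arm can. A call is refused whole if a number of a shift passes 0.0417 or a number of a turn 0.125, either way. A call with a gripper value outside its range is refused whole. The fingers move at their own pace and stop on an object; the grip force is fixed at half the most. Time passes only in rows, so rows that do not move let the fingers close. It gives the time, the measured TCP pose, the force, the opening and the grip force at its end, in the units of the state.
- read_state(): the state, without advancing time (a new reading comes with each control period).
- capture(name): name is "side" or "top" or "wrist"; returns (picture, depth): 480x640x3 uint8, blue, green, red; 480x640 float32, m along the optical axis (not along the pixel's ray), 0 where there is no reading.
- calibration(name): a dict with "fx", "fy", "cx", "cy" (pixels), "xyz" and "rotation" of the camera in the world. Camera axes: x right, y down, z forward; pixel columns grow to the right and rows downward; lengths in m; the calibration is good to about 2 mm. A picture is of the moment at which its call begins: read the wrist's pose just before it. calibration takes no time and is no camera call; for the wrist camera it gives the pose at the moment of the call.
- hand_in(): hands the job in; it is judged then, once.
The state is a dict: "time_s": time; "joint_positions": joint angles; "qvel": joint speeds; "tau": joint torques, N m; "position": TCP position; "tcp_rot": TCP orientation; "force": force on the tool from outside, world axes, zero at the start; "moment": the same for the moment, N m; "opening": opening from 0.0 (shut) to 1.0 (fully open); "grasp_force": force on a finger pad.
Only numpy, scipy, OpenCV 4.12 (cv2) and the standard library are available. Lean on these libraries where they do the work, as an engineer would, in place of code of your own. Each camera call takes 0.05 s, during which the arm holds its last target. There are 200 camera calls.

## Working session

There is one attempt and no reset: what is moved stays moved. The work goes in short steps, Python scripts to look and compute and a tool call to move; the robot and the scene stay as the last step left them, time stands still between calls to the robot, and variables do not carry over. Pictures are saved under pics/ and viewed, at most 10 in all, crops included, and the job is handed in when it is done.

Besides the shell and the picture viewer there is one more tool, called after "Request:" as name(argument=value, ...) on one line, values as JSON. send_rows: Moves the arm, as the interface text tells. Its arguments: {"type":"object","properties":{"plan":{"type":"array","items":{"type":"array","items":{"type":"number"}}}},"required":["plan"]}

```bash
mkdir -p pics; ls; python3 - <<'E'
from rig import *
import cv2,numpy as np
print(finger_overhang, read_state())
for n in ("top","side"):
    p,d=capture(n); cv2.imwrite(f"pics/{n}.png",p); np.save(f"{n}.npy",d); print(n,calibration(n))
E
```

```text
pics
0.014 {'time_s': 0.0, 'joint_positions': array([ 5.95029152e+01,  3.02801777e+01,  8.21578949e+01, -9.93171225e-04,
        6.76912389e+01, -1.02265459e+01]), 'qvel': array([-0.02602835,  0.04116329, -0.01718409,  0.04421723,  0.16951281,
        0.06340849]), 'tau': array([-3.42121184e-04, -4.40042710e+01, -1.76586270e+01,  6.32057455e-02,
        5.82701562e-02, -1.84221763e-04]), 'position': array([0.21612638, 0.58566484, 0.23555027]), 'tcp_rot': array([[-9.38069270e-01,  3.46445902e-01, -1.13155181e-03],
       [ 3.46447537e-01,  9.38067317e-01, -1.95281700e-03],
       [ 3.84926320e-04, -2.22390095e-03, -9.99997453e-01]]), 'force': array([-0.21131541, -0.66355226, -0.39267387]), 'moment': array([ 0.00407696,  0.02983165, -0.00010139]), 'grasp_force': 0.0, 'opening': 0.9976802041791417}
top {'fx': 619.2130702171742, 'fy': 619.2130702171742, 'cx': 319.31636500886316, 'cy': 235.8674043015571, 'xyz': array([0.34784849, 0.00359446, 0.95757418]), 'rotation': array([[-0.14797444, -0.96397991,  0.22101199],
       [-0.98898605,  0.14495188, -0.02992581],
       [-0.00318822, -0.22300602, -0.97481185]])}
side {'fx': 496.71028253320515, 'fy': 496.71028253320515, 'cx': 314.84858834121616, 'cy': 248.41148055718543, 'xyz': array([0.36250464, 0.63341016, 0.6251475 ]), 'rotation': array([[-0.96664587, -0.15405852,  0.20460141],
       [-0.25597725,  0.60749604, -0.75194695],
       [-0.00845071, -0.77923972, -0.62666901]])}
```

View pics/top.png

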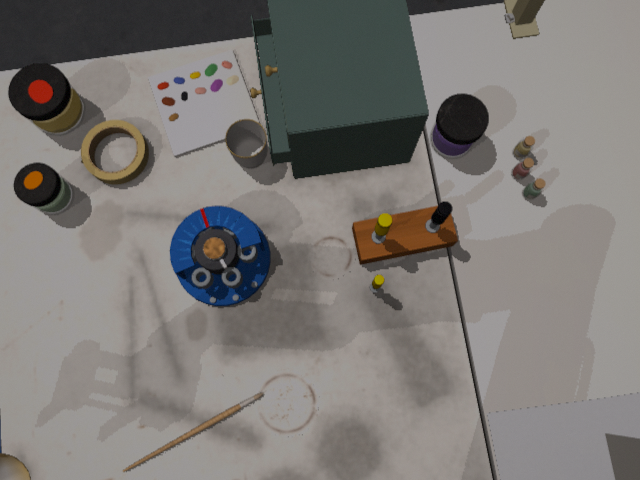

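View pics/side.png

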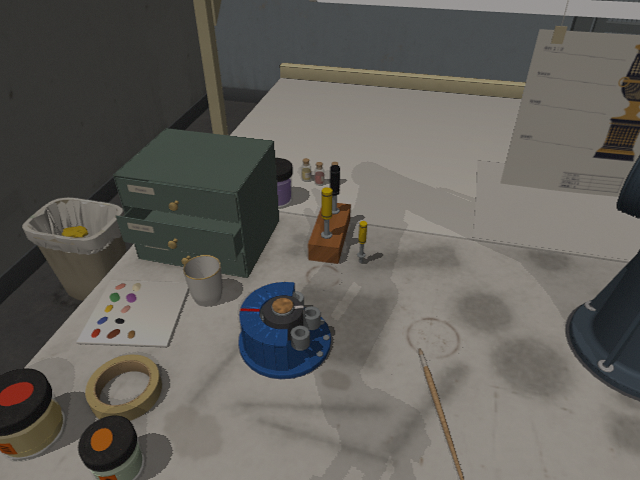

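The yellow bars are the one in the rack at top (384,222) and a small loose one at (378,282). The rack one is larger and stands in the rack hole, so it fits. The awl is black at (441,212). The prop is around (218,250), with the red line at (205,217). I'll confirm in enlarged crops.

```bash
python3 - <<'E'
import cv2
p=cv2.imread("pics/top.png")
a=cv2.resize(p[195:315,160:280],None,fx=5,fy=5,interpolation=cv2.INTER_CUBIC);cv2.imwrite("pics/c1.png",a)
a=cv2.resize(p[190:300,340:470],None,fx=5,fy=5,interpolation=cv2.INTER_CUBIC);cv2.imwrite("pics/c2.png",a)
E
```

```text
(no output)
```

View pics/c1.png

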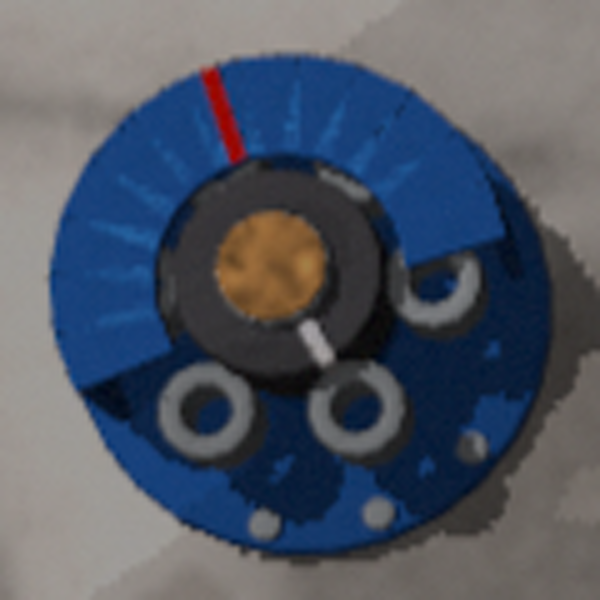

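View pics/c2.png

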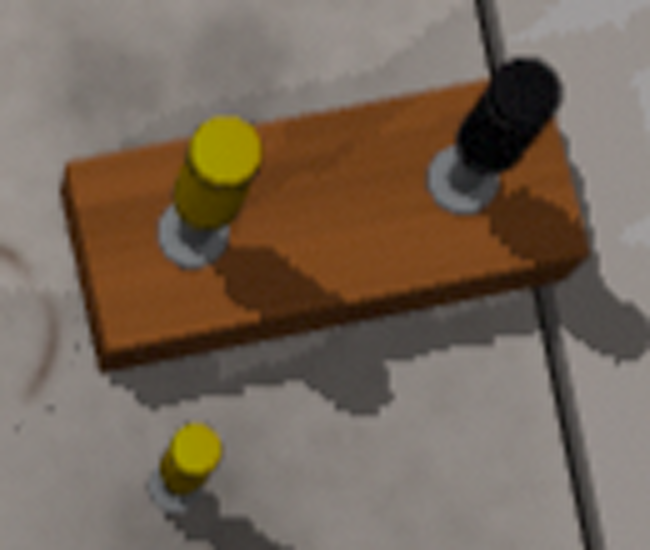

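The crops confirm the rack bar: its handle top is at crop (226,152) and its shoulder at (195,235), clearly larger than the loose one. On the prop, bosses are at crop (206,411), (356,409) and (440,280). The red line runs (210,70)-(237,160) and the white line (308,322)-(328,362).

```bash
cat > h.py <<'E'
import numpy as np
from rig import *
def w(cam,u,v,z):
    c=calibration(cam) if isinstance(cam,str) else cam
    r=c["rotation"]@np.array([(u-c["cx"])/c["fx"],(v-c["cy"])/c["fy"],1])
    return c["xyz"]+r*(z-c["xyz"][2])/r[2]
E
python3 - <<'E'
from h import *
from scipy.optimize import least_squares
f=lambda x,y,ox,oy,z:w("top",(x+.5)/5-.5+ox,(y+.5)/5-.5+oy,z)[:2]
s=lambda x,y,z:f(x,y,160,195,z)
A,B=s(206,411,.062),s(356,409,.062)
ro,ri=s(210,70,.071),s(237,160,.071); wi,wo=s(308,322,.076),s(328,362,.076); hub=s(274,271,.076)
C=s(438,282,.062)
print(A,B,C,"red",ro,ri,"wh",wi,wo,"hub",hub,np.linalg.norm(A-B))
def res(p):
    c=p[:2];u=lambda a:np.array([np.cos(a),np.sin(a)])
    g=lambda k:c+.044*u(p[2]+p[3]+k*np.pi/3)
    return np.r_[g(0)-B,g(-1)-A,g(1)-C,c-hub,c+.067*u(p[2])-ro,c+.036*u(p[2])-ri,c+.031*u(p[2]+p[3])-wo]
a=np.arctan2(*(ro-ri)[::-1])
r=least_squares(res,[*hub,a,-2.7]);print(r.x,np.round(r.fun*1e3,1))
print("bar",f(226,152,340,190,.144),f(195,235,340,190,.044),"awl",f(525,90,340,190,.144),f(463,182,340,190,.044),"small",f(197,448,340,190,.07))
d=np.load("top.npy");print("depth z top bar")
c=calibration("top")
for u,v in((385,220),(378,281),(441,207),(215,248)):
    q=c["rotation"]@(np.array([(u-c["cx"])/c["fx"],(v-c["cy"])/c["fy"],1])*d[v,u])+c["xyz"];print(q)
E
```

```text
[0.51593532 0.15659015] [0.51000525 0.11311302] [0.54406295 0.08475205] red [0.61591368 0.14305798] [0.5873494  0.13809483] wh [0.53485653 0.12219548] [0.52231041 0.11780673] hub [0.55132836 0.13027514] 0.04387968469124468
[ 0.55096343  0.12943682  0.21296942 -2.97457345] [ 0.1  0.   0.5  0.1  0.6  1.1 -0.4 -0.8  0.5  0.5 -1.2 -1.  -0.1  0.1]
bar [ 0.5409252  -0.11241039] [ 0.54051805 -0.11296029] awl [ 0.54598253 -0.19585674] [ 0.54469176 -0.19619322] small [ 0.47263597 -0.09952775]
depth z top bar
[ 0.54038073 -0.11237467  0.14612482]
[ 0.4667606  -0.09475914  0.09537428]
[ 0.54761193 -0.19124311  0.14372095]
[0.54995363 0.12778886 0.08645967]
```

```bash
cat >> h.py <<'E'
def go(x,y,z,psi=None):
    s=read_state();R=s["tcp_rot"];p=s["position"]
    ps=np.degrees(np.arctan2(R[1,1],R[0,1]))
    t=0 if psi is None else (ps-psi+90)%180-90
    a=np.radians(ps-t);d=np.array([x,y,z])-p
    print("t",round(s["time_s"],2),"pos",np.round(p,4),"psi",round(ps,2),"turn",round(np.radians(t),3),
     "then shift",np.round([-d[0]*np.sin(a)+d[1]*np.cos(a),d[0]*np.cos(a)+d[1]*np.sin(a),-d[2]],4),"F",np.round(s["force"],1),"op",round(s["opening"],3),"gf",round(s["grasp_force"],1),"tilt",np.round(R[:2,2],3))
E
python3 - <<'E'
from h import *
d=np.load("top.npy");c=calibration("top")
v,u=np.mgrid[:480,:640];P=np.stack([(u-c["cx"])/c["fx"],(v-c["cy"])/c["fy"],np.ones_like(u)],-1)*d[...,None]
Q=P@c["rotation"].T+c["xyz"]
m=(d>0)&(Q[...,2]>.06)
for x0,x1,y0,y1 in((.58,.62,-.3,.2),(.62,.66,-.3,.2),(.66,.7,-.3,.2),(.7,.75,-.3,.2),(.45,.5,-.15,0)):
    k=m&(Q[...,0]>x0)&(Q[...,0]<x1)&(Q[...,1]>y0)&(Q[...,1]<y1)
    q=Q[k];print(x0,len(q),q.min(0).round(3) if len(q) else"",q.max(0).round(3) if len(q) else "")
go(.541,-.1125,.237,52)
E
```

```text
0.58 1450 [0.58 0.07 0.06] [0.619 0.189 0.079]
0.62 95 [ 0.656 -0.277  0.06 ] [ 0.66  -0.251  0.092]
0.66 9623 [ 0.66 -0.3   0.06] [0.7   0.09  0.194]
0.7 6441 [ 0.7  -0.3   0.06] [0.75  0.096 0.194]
0.45 127 [ 0.462 -0.104  0.06 ] [ 0.477 -0.089  0.098]
t 0.1 pos [0.2162 0.5857 0.2357] psi 69.73 turn 0.309 then shift [-0.6858 -0.3502 -0.0013] F [-0.2  0.  -0.4] op 1.001 gf 0.0 tilt [-0.001 -0.002]
```

Request:
send_rows(plan=[[0,0,0,0,0.103],[0,0,0,0,0.103],[0,0,0,0,0.103],[0,-0.017,-0.009,0,0],[0,-0.034,-0.0175,0,0],[0,-0.034,-0.0175,0,0],[0,-0.034,-0.0175,0,0],[0,-0.034,-0.0175,0,0],[0,-0.034,-0.0175,0,0],[0,-0.034,-0.0175,0,0],[0,-0.034,-0.0175,0,0],[0,-0.034,-0.0175,0,0],[0,-0.034,-0.0175,0,0],[0,-0.034,-0.0175,0,0],[0,-0.034,-0.0175,0,0],[0,-0.034,-0.0175,0,0],[0,-0.034,-0.0175,0,0],[0,-0.034,-0.0175,0,0],[0,-0.034,-0.0175,0,0]])

```text
time_s: 1.68
position: [0.465, 0.0461, 0.2364]
tcp_rot: [[-0.788, 0.616, -0.001], [0.616, 0.788, 0.0], [0.001, -0.0, -1.0]]
force: [0.7, 1.3, -0.0]
opening: 0.999
grasp_force: 0.0
```

Request:
send_rows(plan=[[0,-0.034,-0.0175,0,0],[0,-0.034,-0.0175,0,0],[0,-0.034,-0.0175,0,0],[0,-0.03,-0.016,0,0],[0,-0.02,-0.01,0,0],[0,-0.01,-0.005,0,0],[0,0,0,0,0],[0,0,0,0,0]])

```text
time_s: 2.35
position: [0.5403, -0.1168, 0.236]
tcp_rot: [[-0.788, 0.616, -0.002], [0.616, 0.788, 0.002], [0.002, 0.0, -1.0]]
force: [-0.7, 0.4, 0.1]
opening: 1.001
grasp_force: 0.0
```

```bash
python3 -c "
from h import *
go(.541,-.1125,.11,52)"
```

```text
t 2.35 pos [ 0.5403 -0.1168  0.236 ] psi 51.99 turn -0.0 then shift [0.0021 0.0038 0.126 ] F [-0.7  0.4  0.1] op 1.001 gf 0.0 tilt [-0.002  0.002]
```

Request:
send_rows(plan=[[0,0.002,0.004,0.0,0],[0,0,0,0.02,0],[0,0,0,0.03,0],[0,0,0,0.03,0],[0,0,0,0.025,0],[0,0,0,0.015,0],[0,0,0,0.005,0],[0,0,0,0,0],[150,0,0,0,0],[150,0,0,0,0],[255,0,0,0,0],[255,0,0,0,0],[255,0,0,0,0],[255,0,0,0,0],[255,0,0,0,0],[255,0,0,0,0]])

```text
time_s: 3.68
position: [0.5421, -0.1132, 0.1116]
tcp_rot: [[-0.788, 0.615, 0.0], [0.615, 0.788, -0.0], [-0.0, 0.0, -1.0]]
force: [-0.4, -0.4, -0.6]
opening: 0.478
grasp_force: 0.0
```

```bash
python3 -c "
from h import *
go(.541,-.1125,.11,52)"
```

```text
t 3.68 pos [ 0.5421 -0.1132  0.1116] psi 52.02 turn 0.0 then shift [ 0.0013 -0.0001  0.0016] F [-0.4 -0.4 -0.6] op 0.478 gf 0.0 tilt [ 0. -0.]
```

Request:
send_rows(plan=[[255,0.001,0,0,0],[255,0,0,0,0],[255,0,0,0,0],[255,0,0,0,0],[255,0,0,0,0],[255,0,0,0,0],[255,0,0,0,0],[255,0,0,0,0]])

```text
time_s: 4.35
position: [0.5412, -0.1125, 0.1115]
tcp_rot: [[-0.788, 0.615, -0.0], [0.615, 0.788, 0.0], [0.0, -0.0, -1.0]]
force: [-0.9, -1.1, -0.6]
opening: 0.223
grasp_force: 30.0
```

Request:
send_rows(plan=[[255,0,0,-0.015,0],[255,0,0,-0.03,0],[255,0,0,-0.03,0],[255,0,0,-0.02,0],[255,0,0,-0.01,0],[255,0,0,0,0],[255,0,0,0,0]])

```text
time_s: 4.93
position: [0.5409, -0.1123, 0.2161]
tcp_rot: [[-0.788, 0.615, -0.0], [0.615, 0.788, 0.0], [0.0, -0.0, -1.0]]
force: [-0.2, 0.6, -1.6]
opening: 0.219
grasp_force: 30.0
```

```bash
python3 -c "
from h import *
go(.5161,.1566,.216,52)"
```

```text
t 4.93 pos [ 0.5409 -0.1123  0.2161] psi 52.03 turn 0.0 then shift [1.851e-01 1.967e-01 1.000e-04] F [-0.2  0.6 -1.6] op 0.219 gf 30.0 tilt [-0.  0.]
```

Request:
send_rows(plan=[[255,0.01,0.01,0,0],[255,0.02,0.022,0,0],[255,0.025,0.027,0,0],[255,0.025,0.027,0,0],[255,0.025,0.027,0,0],[255,0.025,0.027,0,0],[255,0.025,0.026,0,0],[255,0.02,0.02,0,0],[255,0.01,0.01,0,0],[255,0,0,0,0],[255,0,0,0,0],[255,0,0,0,0]])

```text
time_s: 5.93
position: [0.5152, 0.1556, 0.2154]
tcp_rot: [[-0.788, 0.615, -0.003], [0.615, 0.788, -0.001], [0.002, -0.002, -1.0]]
force: [2.4, 0.8, -2.1]
opening: 0.224
grasp_force: 30.0
```

```bash
python3 - <<'E'
from h import *
import cv2
go(.5161,.1566,.216,52)
p,d=capture("top");a=cv2.resize(p[160:310,140:290],None,fx=4,fy=4,interpolation=cv2.INTER_CUBIC)
q,d=capture("side");b=cv2.resize(q[240:390,225:350],None,fx=4,fy=4,interpolation=cv2.INTER_CUBIC)
o=np.zeros((600,1100,3),np.uint8);o[:,:600]=a;o[:,600:]=b
o=cv2.resize(o,(800,436));cv2.imwrite("pics/d.png",o)
E
```

```text
t 5.93 pos [0.5152 0.1556 0.2154] psi 52.04 turn 0.001 then shift [-0.0001  0.0014 -0.0006] F [ 2.4  0.8 -2.1] op 0.224 gf 30.0 tilt [-0.003 -0.001]
```

View pics/d.png

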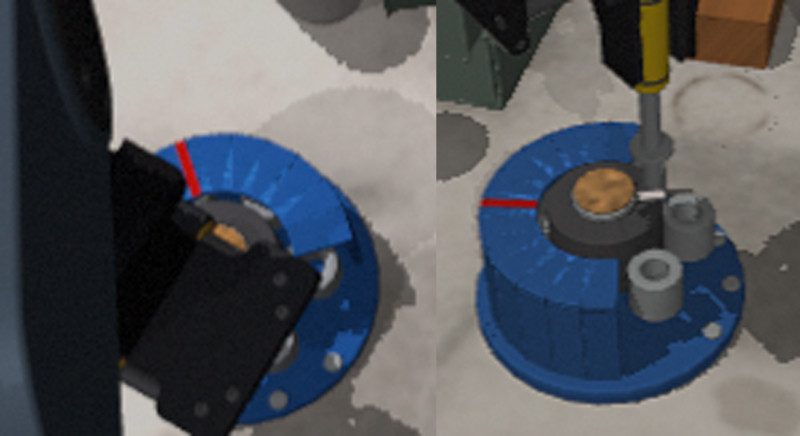

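The bar hangs upright above the front-left boss: in the side crop the shoulder is at (652,150) and the boss mouth at (656,268). I'll cross-check the alignment with the side camera.

```bash
python3 - <<'E'
from h import *
m=lambda x,y,z:w("side",225+(x-436.4)/2.909,240+y/2.909,z)
print(m(656,268,.062),m(652,147,.2154+.005-.1+.028-.0), m(654,60,.2154))
E
```

```text
[0.51602939 0.15617389 0.062     ] [0.51545113 0.15677198 0.1484    ] [0.5085461  0.17055086 0.2154    ]
```

Request:
send_rows(plan=[[255,0,0.0012,0.005,0],[255,0,0,0.015,0],[255,0,0,0.015,0],[255,0,0,0.01,0],[255,0,0,0.006,0],[255,0,0,0,0],[255,0,0,0.005,0],[255,0,0,0.005,0],[255,0,0,0.005,0],[255,0,0,0.005,0],[255,0,0,0.005,0],[255,0,0,0.003,0],[255,0,0,0.0025,0],[255,0,0,0,0],[255,0,0,0,0],[255,0,0,0,0]])

```text
time_s: 7.37
position: [0.517, 0.1568, 0.1352]
tcp_rot: [[-0.788, 0.615, 0.0], [0.615, 0.788, 0.0], [-0.0, 0.0, -1.0]]
force: [0.8, 0.0, -0.7]
opening: 0.225
grasp_force: 30.0
```

```bash
python3 -c "
from h import *
go(.5161,.1566,.1335,52)"
```

```text
t 7.37 pos [0.517  0.1568 0.1352] psi 52.03 turn 0.0 then shift [ 0.0005 -0.0007  0.0017] F [ 0.8  0.  -0.7] op 0.225 gf 30.0 tilt [0. 0.]
```

Request:
send_rows(plan=[[255,0,0,0,-0.042],[255,0,-0.0037,0,-0.083],[255,0,-0.0037,0,-0.083],[255,0,-0.0037,0,-0.083],[255,0,-0.0037,0,-0.083],[255,0,-0.0037,0,-0.083],[255,0,-0.0037,0,-0.083],[255,0,-0.0037,0,-0.083],[255,0,-0.0037,0,-0.083],[255,0,0,0,0]])

```text
time_s: 8.2
position: [0.5076, 0.1296, 0.1354]
tcp_rot: [[-0.999, -0.043, 0.001], [-0.043, 0.999, 0.001], [-0.001, 0.001, -1.0]]
force: [-0.8, 1.4, -1.3]
opening: 0.225
grasp_force: 30.0
```

```bash
cat >> h.py <<'E'
C=np.array([.551,.1294])
def pol():
    d=read_state()["position"][:2]-C; a=np.degrees(np.arctan2(d[1],d[0]))%360
    print("r",np.hypot(*d).round(4),"world theta",a.round(1),"stand theta",(a-12.2).round(1))
E
python3 -c "
from h import *
go(.5161,.1566,.1335);pol()"
```

```text
t 8.2 pos [0.5076 0.1296 0.1354] psi 92.49 turn 0.0 then shift [-0.0096  0.0266  0.0019] F [-0.8  1.4 -1.3] op 0.225 gf 30.0 tilt [0.001 0.001]
r 0.0434 world theta 179.7 stand theta 167.5
```

Request:
send_rows(plan=[[255,0,-0.0037,0,-0.083],[255,0,-0.0037,0,-0.083],[255,0,-0.0037,0,-0.083],[255,0,-0.0037,0,-0.083],[255,0,-0.0037,0,-0.083],[255,0,-0.0037,0,-0.083],[255,0,-0.0037,0,-0.083],[255,0,-0.0037,0,-0.083],[255,0,-0.0037,0,-0.083],[255,0,-0.0037,0,-0.083],[255,0,-0.0037,0,-0.083],[255,0,-0.0037,0,-0.083],[255,0,-0.0037,0,-0.083],[255,0,0,0,0],[255,0,0,0,0],[255,0,0,0,0]])

```text
time_s: 9.53
position: [0.5298, 0.0902, 0.1349]
tcp_rot: [[-0.436, -0.9, -0.002], [-0.9, 0.436, -0.0], [0.001, 0.002, -1.0]]
force: [-2.1, 1.1, -0.9]
opening: 0.225
grasp_force: 30.0
```

```bash
python3 -c "
from h import *
go(.5161,.1566,.1335);pol()"
```

```text
t 9.53 pos [0.5298 0.0902 0.1349] psi 154.16 turn 0.0 then shift [-0.0538  0.0413  0.0014] F [-2.1  1.1 -0.9] op 0.225 gf 30.0 tilt [-0.002 -0.   ]
r 0.0446 world theta 241.6 stand theta 229.4
```

Request:
send_rows(plan=[[255,0,0.002,0,0],[255,0,0,-0.005,0],[255,0,0,-0.01,0],[255,0,0,-0.015,0],[255,0,0,-0.025,0],[255,0,0,-0.02,0],[255,0,0,-0.015,0],[255,0.02,0,0,0],[255,0.03,0,0,0],[255,0.03,0,0,0],[255,0.03,0,0,0],[255,0.02,0,0,0],[255,0.0,0,0,0],[255,0,0,0,0]])

```text
time_s: 10.7
position: [0.4772, -0.0032, 0.2255]
tcp_rot: [[-0.462, -0.887, -0.004], [-0.886, 0.462, -0.038], [0.036, -0.014, -0.999]]
force: [0.7, -0.2, -1.6]
opening: 0.227
grasp_force: 30.0
```

```bash
python3 - <<'E'
from h import *
import cv2
go(.5161,.1566,.216,52)
p,d=capture("top");a=cv2.resize(p[195:315,160:280],None,fx=5,fy=5,interpolation=cv2.INTER_CUBIC);cv2.imwrite("pics/e.png",a)
E
```

```text
t 10.7 pos [ 0.4772 -0.0032  0.2255] psi 152.49 turn -1.388 then shift [-0.0677 -0.1499  0.0095] F [ 0.7 -0.2 -1.6] op 0.227 gf 30.0 tilt [-0.004 -0.038]
```

View pics/e.png

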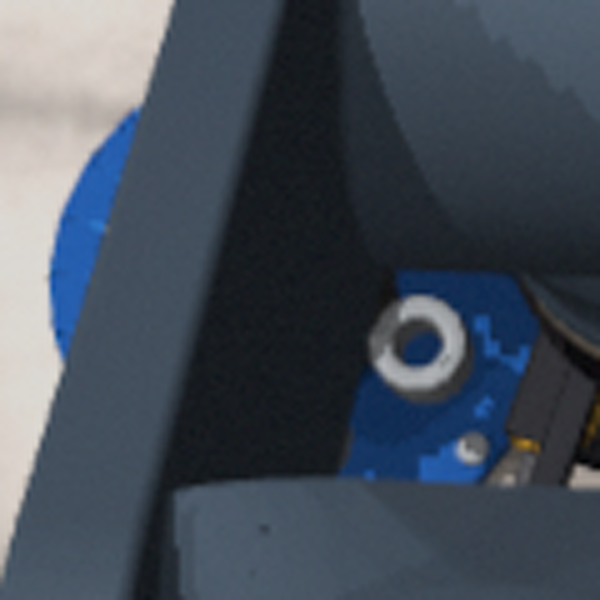

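The arm hides most of the prop. One boss shows at crop (420,346).

```bash
python3 - <<'E'
from h import *
go(0.4772,-.0032,.2255,154)
s=read_state();print(s["joint_positions"].round(1),s["qvel"].round(1))
q=w("top",(420.5)/5-.5+160,(346.5)/5-.5+195,.062)[:2]-C
print(np.hypot(*q),np.degrees(np.arctan2(q[1],q[0]))%360-12.2)
import cv2
p,d=capture("side");cv2.imwrite("pics/f.png",cv2.resize(p[250:390,220:360],None,fx=4,fy=4,interpolation=cv2.INTER_CUBIC))
E
```

```text
t 10.75 pos [ 0.4775 -0.0029  0.2253] psi 152.53 turn -0.026 then shift [ 0.0004  0.0001 -0.0002] F [ 0.1  0.8 -1.3] op 0.223 gf 30.0 tilt [-0.004 -0.038]
[ -12.4   20.   103.3   -2.6   56.5 -163.5] [ 0.8  0.7 -0.4 -0.1  0.1 -0.1]
0.04482268173309378 223.5958539820969
```

View pics/f.png

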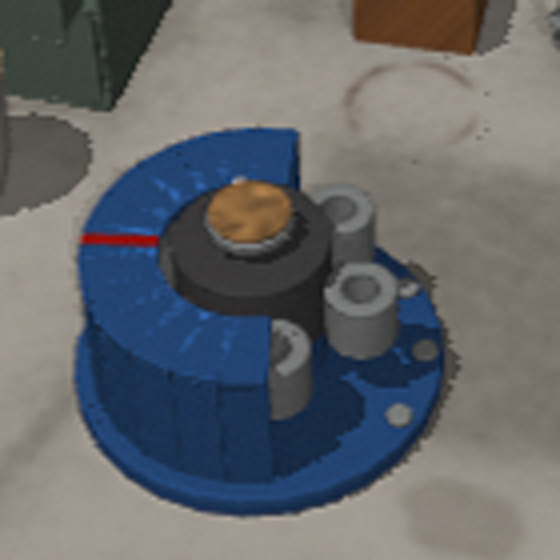

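The side view shows three bosses at (345,210), (362,288) and (285,345), and the middle one is the next hole. J6 hit its limit on the way out, hence the small tilt. I'll turn back, then re-check.

Request:
send_rows(plan=[[255,0,0,0,0.116],[255,0,0,0,0.116],[255,0,0,0,0.116],[255,0,0,0,0.116],[255,0,0,0,0.116],[255,0,0,0,0.116],[255,0,0,0,0.116],[255,0,0,0,0.116],[255,0,0,0,0.116],[255,0,0,0,0.116],[255,0,0,0,0]])

```text
time_s: 11.72
position: [0.4772, -0.0023, 0.2247]
tcp_rot: [[-0.998, 0.069, -0.006], [0.069, 0.997, -0.038], [0.003, -0.038, -0.999]]
force: [0.5, 0.4, -2.1]
opening: 0.221
grasp_force: 30.0
```

```bash
python3 - <<'E'
from h import *
q=w("side",310.1,321.6,.062)[:2];print(q);q-=C
print(np.hypot(*q),np.degrees(np.arctan2(q[1],q[0]))%360-12.2)
go(.5072,.1324,.2255,86)
print(read_state()["joint_positions"].round(1))
E
```

```text
[0.50769018 0.13210588]
0.0433942694026148 164.22496604432447
t 11.72 pos [ 0.4772 -0.0023  0.2247] psi 86.04 turn 0.001 then shift [-0.0205  0.1365 -0.0008] F [ 0.5  0.4 -2.1] op 0.221 gf 30.0 tilt [-0.006 -0.038]
[-12.4  20.  103.3  -2.6  56.6 -96.9]
```

```bash
python3 - <<'E'
from h import *
s=read_state();R=s["tcp_rot"];p=s["position"]
h=np.array([.5073,.1324,.050])
t=h-R[:,2]*.083  # tcp when seated
a=t-R[:,2]*.09
print(R.T@(a-p),t)
E
```

```text
[-0.02124272  0.1430019  -0.00369911] [0.50779603 0.13553534 0.13293928]
```

Request:
send_rows(plan=[[255,-0.002,0.012,0,0],[255,-0.003,0.02,0,0],[255,-0.003,0.022,0,-0.0],[255,-0.003,0.022,-0.001,0],[255,-0.003,0.022,-0.001,0],[255,-0.003,0.02,-0.001,0],[255,-0.003,0.015,-0.001,0],[255,-0.001,0.01,0,0],[255,0,0,0,0],[255,0,0,0,0],[255,0,0,0,0]])

```text
time_s: 12.63
position: [0.5069, 0.1377, 0.2229]
tcp_rot: [[-0.998, 0.068, -0.008], [0.068, 0.997, -0.039], [0.005, -0.039, -0.999]]
force: [0.5, -0.8, -1.4]
opening: 0.223
grasp_force: 30.0
```

```bash
python3 - <<'E'
from h import *
import cv2
s=read_state();R=s["tcp_rot"];p=s["position"]
h=np.array([.5073,.1324,.050])
t=h-R[:,2]*.083
a=t-R[:,2]*.09
print(R.T@(a-p),t,p,R[:,2],s["joint_positions"].round(1))
p,d=capture("side");cv2.imwrite("pics/g.png",cv2.resize(p[230:380,225:375],None,fx=4,fy=4,interpolation=cv2.INTER_CUBIC))
E
```

```text
[-1.60866094e-03  1.53254932e-03 -1.39348794e-05] [0.50792494 0.13560498 0.13293574] [0.50689385 0.13766109 0.22291984] [-0.00752935 -0.03861425 -0.99922582] [  4.2  24.   96.5  -2.5  60.1 -80.6]
```

View pics/g.png

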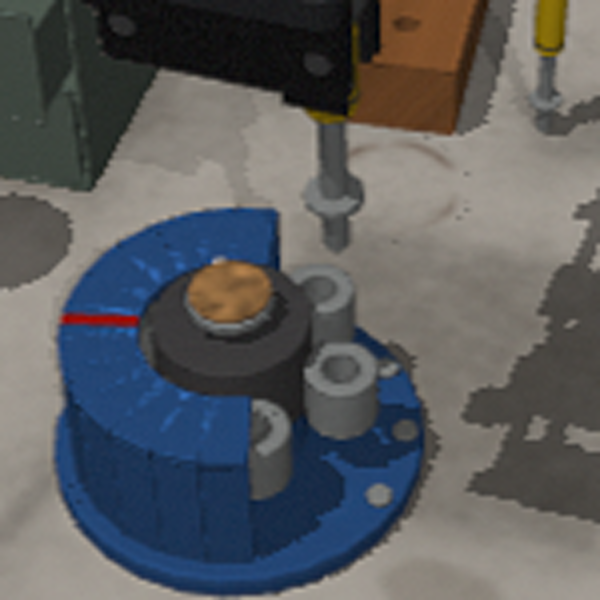

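The bar hangs with its tip at (337,248) and the middle boss mouth is at (343,368). I'll check the tip's position numerically.

```bash
python3 - <<'E'
from h import *
m=lambda x,y,z:w("side",225+(x+.5)/4-.5,230+(y+.5)/4-.5,z)
s=read_state();R=s["tcp_rot"];p=s["position"]
print("tip",m(337,245,.1275),p+R[:,2]*.0955,"shoulder",m(334,192,.1555),p+R[:,2]*.0675,"hole",m(342,367,.062))
E
```

```text
tip [0.50828178 0.13307067 0.1275    ] [0.50621736 0.1337548  0.12754537] shoulder [0.50822532 0.1355665  0.1555    ] [0.50642638 0.13483313 0.15552382] hole [0.50777531 0.13164847 0.062     ]
```

Request:
send_rows(plan=[[255,-0.0006,0.0018,0.005,0],[255,0,0,0.015,0],[255,0,0,0.015,0],[255,0,0,0.013,0],[255,0,0,0.008,0],[255,0,0,0.003,0],[255,0,0,0.003,0],[255,0,0,0.004,0],[255,0,0,0.005,0],[255,0,0,0.005,0],[255,0,0,0.004,0],[255,0,0,0.004,0],[255,0,0,0.003,0],[255,0,0,0.001,0],[255,0,0,0,0],[255,0,0,0,0]])

```text
time_s: 14.02
position: [0.5074, 0.1366, 0.1351]
tcp_rot: [[-0.998, 0.069, -0.007], [0.069, 0.997, -0.038], [0.004, -0.038, -0.999]]
force: [-0.3, 0.4, -2.3]
opening: 0.223
grasp_force: 30.0
```

```bash
python3 - <<'E'
from h import *
go(.5079,.1356,.1335); pol()
s=read_state();d=(s["position"]+s["tcp_rot"][:,2]*.083)[:2]-C;print("pin",np.hypot(*d),np.degrees(np.arctan2(*d[::-1]))%360-12.2)
E
```

```text
t 14.02 pos [0.5074 0.1366 0.1351] psi 86.07 turn 0.0 then shift [-0.0006 -0.0009  0.0016] F [-0.3  0.4 -2.3] op 0.223 gf 30.0 tilt [-0.007 -0.038]
r 0.0442 world theta 170.6 stand theta 158.4
pin 0.04434843620929921 162.59042260436027
```

Request:
send_rows(plan=[[255,0,0,0,0.109],[255,0,0,0,0.109],[255,0,0,0,0.109],[255,0,0,0,0.109],[255,0,0,0,0],[255,-0.0016,-0.0033,0.0001,-0.083],[255,-0.0016,-0.0033,0.0001,-0.083],[255,-0.0016,-0.0033,0.0001,-0.083],[255,-0.0016,-0.0033,0.0001,-0.083],[255,-0.0016,-0.0033,0.0001,-0.083],[255,-0.0016,-0.0033,0.0001,-0.083],[255,-0.0016,-0.0033,0.0001,-0.083],[255,-0.0016,-0.0033,0.0001,-0.083],[255,-0.0016,-0.0033,0.0001,-0.083],[255,0,0,0,0]])

```text
time_s: 15.27
position: [0.5159, 0.1058, 0.1354]
tcp_rot: [[-0.97, -0.243, -0.008], [-0.243, 0.969, -0.037], [0.017, -0.034, -0.999]]
force: [-0.9, 1.9, -0.7]
opening: 0.22
grasp_force: 30.0
```

```bash
cat >> h.py <<'E'
def pin():
    s=read_state();d=(s["position"]+s["tcp_rot"][:,2]*.083)[:2]-C;a=np.degrees(np.arctan2(*d[::-1]))%360
    R=s["tcp_rot"];print("pin",np.hypot(*d),"stand",a-12.2,"psi",np.degrees(np.arctan2(R[1,1],R[0,1])),s["position"],s["joint_positions"].round(1),s["force"].round(1))
E
python3 -c "
from h import *
pin()"
```

```text
pin 0.04461011906726818 stand 204.49099456468136 psi 104.07503151565918 [0.51587088 0.10581989 0.13539742] [   0.6   31.5  100.9   -2.8   48.  -101.5] [-0.9  1.9 -0.7]
```

Request:
send_rows(plan=[[255,-0.0016,-0.0033,0.0001,-0.083],[255,-0.0016,-0.0033,0.0001,-0.083],[255,-0.0016,-0.0033,0.0001,-0.083],[255,-0.0016,-0.0033,0.0001,-0.083],[255,-0.0016,-0.0033,0.0001,-0.083],[255,-0.0016,-0.0033,0.0001,-0.083],[255,-0.0016,-0.0033,0.0001,-0.083],[255,-0.0016,-0.0033,0.0001,-0.083],[255,0,0,0,0],[255,0,0,0,0]])

```text
time_s: 16.1
position: [0.5384, 0.0897, 0.1346]
tcp_rot: [[-0.618, -0.786, -0.011], [-0.785, 0.618, -0.038], [0.037, -0.015, -0.999]]
force: [-4.0, 0.6, 0.4]
opening: 0.219
grasp_force: 30.0
```

```bash
python3 - <<'E'
from h import *
import cv2
pin()
p,d=capture("side");cv2.imwrite("pics/i.png",cv2.resize(p[250:390,220:360],None,fx=4,fy=4,interpolation=cv2.INTER_CUBIC))
E
```

```text
pin 0.04495539810420421 stand 240.28406334660292 psi 141.8238450958598 [0.53836131 0.0896946  0.13460598] [  -1.1   32.8   98.2   -2.9   49.7 -141. ] [-4.   0.6  0.4]
```

View pics/i.png

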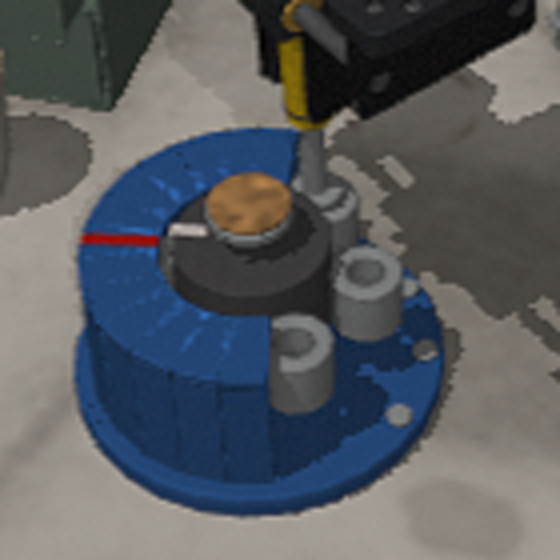

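White line is at (170,230)-(205,231), a little short of the red line at (82,238)-(158,241), and bosses are at (369,267) and (300,340). I'll measure the remaining angle.

```bash
python3 - <<'E'
from h import *
m=lambda x,y,z:w("side",220+(x+.5)/4-.5,250+(y+.5)/4-.5,z)[:2]
for n,x,y,z,o in(("white",170,230,.076,0),("red",120,239,.071,0),("b1",369,267,.062,180),("b2",300,340,.062,120)):
    q=m(x,y,z)-C;print(n,np.hypot(*q),(np.degrees(np.arctan2(q[1],q[0]))-12.2-o+180)%360-180)
E
```

```text
white 0.032885777003695056 -4.300854137158382
red 0.052554969785903446 -1.94752878991045
b1 0.043928979321705405 -1.058986260719962
b2 0.04370210693479276 -2.572113557891896
```

Collar is about -2.5°, well within tolerance. I'll unload, seat and release the bar, then retreat.

Request:
send_rows(plan=[[255,0.0007,0.0013,0,0],[255,0,0,0.001,0],[255,0,0,0,0],[255,0,0,0,0],[110,0,0,0,0],[110,0,0,0,0],[110,0,0,0,0],[110,0,0,0,0],[110,0,0,0,0],[110,0,0,0,0],[110,0,0,0,0],[110,0,0,0,0],[110,0,0,-0.01,0],[110,0,0,-0.02,0],[110,0,0,-0.03,0],[110,0,0,-0.03,0],[110,0,0,-0.03,0],[110,0,0,0,0]])

```text
time_s: 17.65
position: [0.5434, 0.0946, 0.2608]
tcp_rot: [[-0.616, -0.787, 0.007], [-0.787, 0.616, -0.038], [0.026, -0.029, -0.999]]
force: [1.2, 0.3, 0.3]
opening: 0.567
grasp_force: 0.0
```

```bash
python3 - <<'E'
from h import *
import cv2
pin();print(read_state()["opening"])
p,d=capture("side");cv2.imwrite("pics/j.png",cv2.resize(p[230:380,220:370],None,fx=4,fy=4,interpolation=cv2.INTER_CUBIC))
E
```

```text
pin 0.03860668917518786 stand 247.3616385816378 psi 141.9687323025202 [0.54343762 0.09460941 0.2608022 ] [  -0.6   22.9   91.1   -2.4   65.6 -141.5] [1.2 0.3 0.3]
0.5674923827755117
```

View pics/j.png

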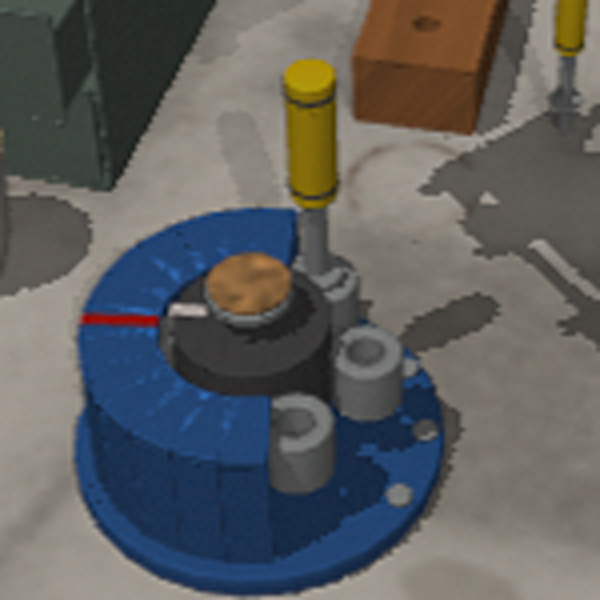

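The bar stands released with its shoulder on the boss at about (322,278), and the white line at (187,311) is nearly at the red one. The gripper is clear.

```bash
python3 -c "
from rig import *
print(hand_in())"
```

```text
the job is handed in; nothing more can be done
None
```

I handed the job in at about 17.7 s. The collar's white line is about 2.5° short of the red line (11° allowed), the bar stands released and seated in its hole, and the awl was not touched; the hand-in returned no verdict.

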